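Set out a dissection place from one pile of kit

TASK

The kit for one dissection place stands on the lab bench in a single pile. Take it apart from the top, one piece at a time, each put in its place before the next is lifted: the porcelain cup into the cork ring, standing on the bench; the round aluminium tin onto the middle of the balance's pan; the wooden slide box flat into the small grey tray; and last the steel instrument case flat into the long white tray. Set things down rather than drop them, do not tip the cup or the tin over, and leave the amber bottle and the clear plastic tub where they are.

Things in the scene. Friction and masses are not known exactly. Their poses are not given: they have to be found in the camera images.
- cup_center (a point): small white porcelain cup, open at the top, straight round wall, 40 mm in diameter, 34 mm high, wall 3 mm; top of the pile at the start, mouth up. The point is its centre, 17 mm above its foot; z points to its mouth.
- tin_center (a point): flat round closed aluminium tin, 55 mm in diameter, 18 mm high, under the cup at the start. The point is its centre, 9 mm above its underside; z up.
- slide_box_center (a point): wooden slide box, closed, 56 mm (x) by 88 mm (y) by 30 mm high, under the tin at the start. The point is its centre, 15 mm above its underside; x across it, y along it, z up.
- case_center (a point): closed flat steel instrument case, 58 mm (x) by 165 mm (y) by 28 mm high, bottom of the pile at the start, on the bench. The point is its centre, 14 mm above its underside; x across it, y along it, z up.
- cork_ring: ring of cork fixed on the bench, 84 mm outside, hole 60 mm wide and open down to the bench, 12 mm high. Origin: the middle of the hole, at bench height.
- balance_pan (a point): compact white bench balance, fixed, 95 mm (x) by 150 mm (y), body 22 mm high, with a fixed round steel pan of 86 mm diameter and a small grey display beside it. The point is the centre of the pan's top face, 30 mm above the bench; the display lies towards -y of it. z up.
- slide_tray: small grey plastic tray with a low rim, fixed: 88 mm (x) by 120 mm (y) outside, 80 by 112 mm inside, floor 4 mm thick, rim top 10 mm above the bench. Origin: the middle of its underside, at bench height; y along its length.
- instrument_tray: long white enamelled tray with a low rim, fixed: 92 mm (x) by 200 mm (y) outside, 84 by 192 mm inside, floor 4 mm thick, rim top 10 mm above the bench. Origin: the middle of its underside, at bench height; y along its length.
- bottle: bystander: amber glass bottle with black cap, 44 mm in diameter, 85 mm high, standing loose on the bench. Origin: centre of its underside.
- tub: bystander: open clear plastic tub, 60 by 85 mm, 35 mm high, loose on the bench. Origin: centre of its underside.
Things that resemble listed ones, but are neither listed nor needed, are in the scene too. Leave any purple look-alike of the part that bears slide_box_center alone.

How it is judged (in metres and radians):
On the way, in this order (a step that is already met when the one before it is completed fails the run):
1. the cup stands released in the cork ring, the rest of the pile still within 30 mm of where it was (horizontal distance between cup_center and cork_ring below 0.013 m and height (world z) of cup_center below 0.02 m and angle between cup_center's own z axis and vertical below 0.1 rad and contact force between the fingers and cup below 0.1 N and linear speed of cup below 0.02 m/s and angular speed of cup below 0.2 rad/s and distance of each of tin_center, slide_box_center, case_center from where it was at the start of the episode below 0.03 m), for 0.2 s.
2. then the tin lies released on the middle of the balance pan, the slide box and case still within 30 mm of where they were (horizontal distance between tin_center and balance_pan below 0.015 m and z of tin_center in the frame of balance_pan between 0.005 and 0.012 m and angle between tin_center's own z axis and vertical below 0.1 rad and contact force between the fingers and tin below 0.1 N and linear speed of tin below 0.02 m/s and angular speed of tin below 0.2 rad/s and distance of each of slide_box_center, case_center from where it was at the start of the episode below 0.03 m), for 0.2 s.
3. then the slide box lies released and flat in the small grey tray, the case still within 30 mm of where it was (horizontal distance between slide_box_center and slide_tray below 0.021 m and height (world z) of slide_box_center below 0.022 m and angle between slide_box_center's own z axis and vertical below 0.05 rad and contact force between the fingers and slide_box below 0.1 N and linear speed of slide_box below 0.02 m/s and angular speed of slide_box below 0.2 rad/s and distance of case_center from where it was at the start of the episode below 0.03 m), for 0.2 s.
4. then the case lies released and flat in the long white tray (horizontal distance between case_center and instrument_tray below 0.021 m and height (world z) of case_center below 0.021 m and angle between case_center's own z axis and vertical below 0.05 rad and contact force between the fingers and case below 0.1 N and linear speed of case below 0.02 m/s and angular speed of case below 0.2 rad/s), for 0.2 s.
At the end, for the whole second after the job is handed in: All released and at rest: cup upright on the bench in the cork ring (within 13 mm of its centre), tin flat on the pan (within 15 mm of its centre), slide box flat on the floor of the small grey tray, case flat on the floor of the long white tray (each within 21 mm of the tray's centre) (all of step 4 and horizontal distance between cup_center and cork_ring below 0.013 m and height (world z) of cup_center below 0.02 m and angle between each of cup_center, tin_center's own z axis and vertical below 0.1 rad and contact force between the fingers and cup below 0.1 N and linear speed of each of cup, tin, slide_box below 0.02 m/s and angular speed of each of cup, tin, slide_box below 0.2 rad/s and horizontal distance between tin_center and balance_pan below 0.015 m and z of tin_center in the frame of balance_pan between 0.005 and 0.012 m and contact force between the fingers and tin below 0.1 N and horizontal distance between slide_box_center and slide_tray below 0.021 m and height (world z) of slide_box_center below 0.022 m and angle between slide_box_center's own z axis and vertical below 0.05 rad and contact force between the fingers and slide_box below 0.1 N); the robot touches nothing.
It fails at once if the cup is tipped over (more than 45 degrees) (angle between cup_center's own z axis and vertical above 0.8 rad).
It fails at once if the tin is tipped over (more than 45 degrees) (angle between tin_center's own z axis and vertical above 0.8 rad).
It fails at once if a piece of the kit is dropped or thrown: it moves faster than 0.8 m/s out of the fingers (a fall of over 30 mm) ((linear speed of cup above 0.8 m/s and contact force between the fingers and cup below 0.1 N) or (linear speed of tin above 0.8 m/s and contact force between the fingers and tin below 0.1 N) or (linear speed of slide_box above 0.8 m/s and contact force between the fingers and slide_box below 0.1 N) or (linear speed of case above 0.8 m/s and contact force between the fingers and case below 0.1 N)).
It fails at once if the bottle is pushed more than 25 mm or knocked over (distance of bottle from where it was at the start of the episode above 0.025 m or angle between bottle's own z axis and vertical above 0.6 rad).
It fails at once if the tub is pushed more than 25 mm (distance of tub from where it was at the start of the episode above 0.025 m).
It also fails if it takes over 118 s, if anything falls off the work surface, if the arm or the gripper's body presses on something with over 40 N, if the wrist force passes 120 N, or if a joint passes its speed limit or range.

ROBOT

A 6-joint arm with a two-finger parallel gripper is mounted at the origin on the work surface. World frame = base frame: x ahead of the robot, y to its left, z up, the work surface at z = 0. Lengths are in mm, angles in rad, forces in N, time in s.
With the tool pointing down it reaches from about 300 to 875 mm from the base axis. Payload 6.4 kg.
Tool frame: the origin (TCP) lies on the centre line of the jaws, within the pads' length; the fingertips stand 22 mm ahead of it and the grasp point (between the pads) lies 3 mm ahead of it; x points along the fingers, y is the direction in which the jaws open and shut, and the axes are right-handed (so a half turn about x gives the same grasp; the last joint's range is limited). The gripper opens to 88 mm and grips with 3 to 60 N. Pads are 18 mm wide; open, the fingers measure 123 mm over their backs; the gripper's body (75 mm by 187 mm) begins 45 mm behind the grasp point.
Start: joints at [1.054, 0.181, 1.607, -0, 1.354, -0.206], TCP at [175.835, 547.47, 260.714] pointing down, gripper open.
Joint ranges: [-2.99, 2.99], [-0.89, 2.07], [0.3, 2.58], [-1.14, 4.28], [0, 2.63], [-3.12, 3.12]. Speed limits (rad/s): [2.57, 2.57, 3.01, 3.14, 3.14, 3.14].

INTERFACE

Orientations are given as a unit quaternion [x, y, z, w].
In Python, from rig import arm, capture, camera_params, spot_in, spot_point gives the robot as it stands. The module is installed in compiled form; this text tells all that it offers.
- The arm moves only by the tool apply_moves, never from a script. Its arguments are lists of equal length, an entry for each row: "gripper": the opening, from 0 (shut) to 1 (fully open); "travel": the shift along the tool's x, y, z in mm, a list of three; "dr": the turn, a rotation vector about the tool's x, y, z in rad, a list of three. A call has 1 to 20 rows; each row shifts and turns the pose as measured when the row begins, along the tool's axes as they then stand; what a row does not reach is not made up. A row lasts 1/10 s, in which the tool goes at most 50 mm and 8.59 degrees, less where a joint would pass 70% of its speed; a pose out of reach is approached as far as the arm can. A call is refused whole if a number of a shift passes 50 or a number of a turn 0.15, either way. A call with a gripper value outside its range is refused whole. The fingers move at their own pace and stop on an object; the grip force is fixed at half the most. Time passes only in rows, so rows that do not move let the fingers close. It gives the time, the measured TCP pose, the force and the opening at its end, in the units of the state.
- arm.state(): the state, without advancing time (a new reading comes with each control period).
- capture(name): name is "side" or "top"; returns the picture (400x640x3 uint8, red, green, blue); there is no depth.
- camera_params(name): a dict with "fx", "fy", "cx", "cy" (pixels), "k1" (the pictures are not rectified: a ray, as slopes to the right and down, at radius r is drawn at 1 + k1 r^2 times it, then the intrinsics apply), "pose" (4x4, takes a point from camera to world coordinates). Camera axes: x right, y down, z forward; pixel columns grow to the right and rows downward; lengths in mm; the calibration is good to about 2 mm. A picture is of the moment at which its call begins. camera_params takes no time and is no camera call.
- arm.hand_in(): hands the job in, once; it reports no verdict.
Trained networks look in the newest picture that a camera, given by its name, has taken for a name from the list of things; names that differ only in an ending like _2 or _b are one class to them, and where a whole thing is asked for, a point or a joint stands for the part that bears it (a point fixed in the world has none). Each returns a list of dicts, best first, with "conf" (0 to 1); they miss things now and then, are a little off and sometimes report something else, mostly with a low value. They report only what shows in the picture. A call takes as long as a camera call. They do not tell look-alikes from the thing itself.
- spot_in(camera, query): "bbox" ([left, top, right, bottom] as shares, 0 to 1, of the picture: columns of its width, rows of its height, round what is visible of it).
- spot_point(camera, query): "point" ([row, column] as shares, 0 to 1, of the picture: columns of its width, rows of its height: a listed point, or the origin of a listed thing).
The state is a dict: "clock": time; "joints": joint angles; "joint_vel": joint speeds; "tau": joint torques, N m; "tcp_pos": TCP position; "tool_rot": TCP orientation; "contact_force": force on the tool from outside, world axes, zero at the start; "moment": the same for the moment, N m; "gripper_width": finger opening in mm.
Only numpy, scipy, OpenCV 4.12 (cv2) and the standard library are available. Lean on these libraries where they do the work, as an engineer would, in place of code of your own. Each camera call takes 0.05 s, during which the arm holds its last target. There are 200 camera calls.

## Working session

There is one attempt and no reset: what is moved stays moved. The work goes in short steps, Python scripts to look and compute and a tool call to move; the robot and the scene stay as the last step left them, time stands still between calls to the robot, and variables do not carry over. Pictures are saved under pics/ and viewed, about 12 in all and at most 16, crops included, and the job is handed in when it is done.

Besides the shell and the picture viewer there is one more tool, called by a JSON object that holds its "method" and its "body", one argument or row to a line. apply_moves: Moves the arm, as the interface text tells. Its arguments: {"type":"object","properties":{"gripper":{"type":"array","items":{"type":"number"}},"travel":{"type":"array","items":{"type":"array","items":{"type":"number"}}},"dr":{"type":"array","items":{"type":"array","items":{"type":"number"}}}},"required":["gripper","travel","dr"]}

```bash
mkdir -p pics; cat > h.py <<'E'
import numpy as np, cv2
from rig import arm, capture, camera_params, spot_in, spot_point
def shot(n,f=None):
    im=capture(n)
    if f: cv2.imwrite(f'pics/{f}.png',im[:,:,::-1])
    return im
def ray(n,u,v):
    c=camera_params(n);x=(u-c['cx'])/c['fx'];y=(v-c['cy'])/c['fy']
    a,b=x,y
    for _ in range(30):
        s=1+c['k1']*(a*a+b*b);a,b=x/s,y/s
    T=np.array(c['pose']);return T[:3,3],T[:3,:3]@np.array([a,b,1])
def at_z(n,u,v,z):
    o,d=ray(n,u,v);return o+d*(z-o[2])/d[2]
def proj(n,P):
    c=camera_params(n);T=np.array(c['pose']);p=T[:3,:3].T@(np.array(P)-T[:3,3])
    a,b=p[0]/p[2],p[1]/p[2];s=1+c['k1']*(a*a+b*b)
    return c['fx']*a*s+c['cx'],c['fy']*b*s+c['cy']
E
python3 - <<'E'
from h import *
for n in ('top','side'):
    shot(n,n+'0');c=camera_params(n);print(n,{k:c[k] for k in('fx','cx','cy','k1')},np.round(c['pose'],3).tolist())
Z=dict(cup_center=93,tin_center=67,slide_box_center=43,case_center=14,cork_ring=0,balance_pan=30,slide_tray=0,instrument_tray=0,bottle=0,tub=0)
for q,z in Z.items():
    for n in('top','side'):
        for d in spot_point(n,q)[:3]:
            r,c=d['point'];u,v=c*640,r*400
            print(q,n,round(d['conf'],2),round(u),round(v),np.round(at_z(n,u,v,z)).tolist())
print(arm.state())
E
```

```text
top {'fx': 396.3838730796872, 'cx': 316.7687814686933, 'cy': 195.89930456906518, 'k1': -0.039011455132054555} [[-0.011, -0.999, 0.05, 504.003], [-1.0, 0.01, -0.012, 6.18], [0.011, -0.051, -0.999, 1104.575], [0.0, 0.0, 0.0, 1.0]]
side {'fx': 365.47317557715945, 'cx': 318.7933222347394, 'cy': 199.14168155660784, 'k1': 0.015502337574636567} [[-0.963, -0.181, 0.198, 413.432], [-0.268, 0.602, -0.752, 533.098], [0.016, -0.777, -0.629, 555.374], [0.0, 0.0, 0.0, 1.0]]
cup_center top 0.6 223 163 [641.0, 235.0, 93.0]
cup_center side 0.72 227 290 [634.0, 233.0, 93.0]
tin_center top 0.49 225 167 [636.0, 235.0, 67.0]
tin_center side 0.7 228 300 [638.0, 233.0, 67.0]
tin_center side 0.62 228 286 [650.0, 209.0, 67.0]
slide_box_center top 0.85 243 120 [765.0, 190.0, 43.0]
slide_box_center top 0.72 229 165 [644.0, 229.0, 43.0]
slide_box_center side 0.81 178 276 [754.0, 197.0, 43.0]
slide_box_center side 0.76 232 304 [637.0, 224.0, 43.0]
case_center top 0.57 227 170 [632.0, 240.0, 14.0]
case_center side 0.61 236 318 [632.0, 230.0, 14.0]
cork_ring top 0.86 399 170 [629.0, -240.0, 0.0]
cork_ring side 0.8
[... 765 characters left out ...]
0, 0.0]
{'clock': 1.1, 'joints': array([ 1.05373512e+00,  1.80844950e-01,  1.60704180e+00, -5.49728761e-06,
        1.35384831e+00, -2.06289503e-01]), 'joint_vel': array([-3.98212448e-05,  1.45686214e-03,  4.32624891e-04,  2.75988489e-04,
       -1.03235338e-03,  3.26110644e-04]), 'tau': array([-9.16164608e-04, -4.33862078e+01, -3.42161679e+01,  7.01344083e-02,
        3.11487168e-02,  9.87632205e-06]), 'tcp_pos': array([175.79928309, 547.44354842, 260.66892996]), 'tool_rot': array([ 0.1093846 ,  0.69860358, -0.10948012,  0.6985715 ]), 'contact_force': array([ 0.18968759, -0.91449221, -0.33873031]), 'moment': array([-0.0351587 ,  0.07768593, -0.02098171]), 'gripper_width': 87.86515546781384}
```

View both.

View pics/top0.png

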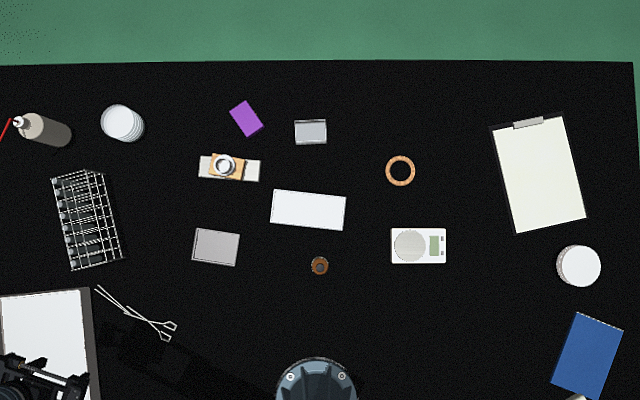

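View pics/side0.png

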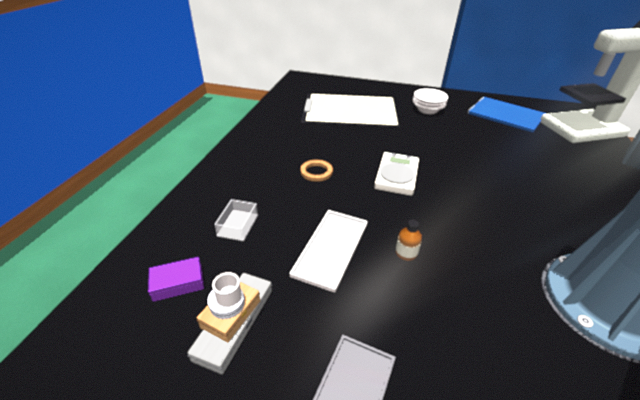

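Top view: the pile is at (229,167). There are two slide box candidates: the purple one alone at (246,118), and the wood-coloured one in the pile at (226,166) under the cup and tin. The wooden one fits the description and the purple is the look-alike. The grey tray is at (216,247), white tray (308,210), cork ring (400,170), balance pan (410,245), bottle (320,265) and tub (311,132). I'll confirm the wooden box in an enlarged crop.

```bash
python3 - <<'E'
from h import *
a=cv2.imread('pics/top0.png')[95:190,190:270];b=cv2.imread('pics/side0.png')[255:375,140:280]
a=cv2.resize(a,(400,475),interpolation=cv2.INTER_CUBIC);b=cv2.resize(b,(400,343),interpolation=cv2.INTER_CUBIC)
o=np.zeros((475,800,3),np.uint8);o[:,:400]=a;o[:343,400:]=b;cv2.imwrite('pics/crop1.png',o)
E
```

```text
(no output)
```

View pics/crop1.png

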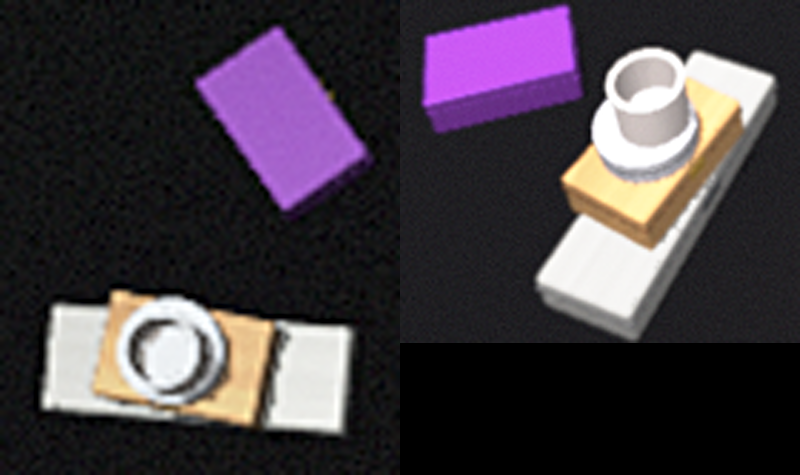

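The pile's box is wooden, and the purple one stands apart, so the box in the pile is the right one. The top-crop features sit at about cup (223.4,165.6), tin (224.4,165), box (227,166.4) and case (229.6,168.6). Next I compute poses from the outlines.

```bash
python3 - <<'E'
from h import *
im=cv2.imread('pics/top0.png');sd=cv2.imread('pics/side0.png')
def T(c,z): return [at_z('top',(x+.5)/5-.5+190,(y+.5)/5-.5+95,z) for x,y in c]
def S(c,z): return [at_z('side',(x-400+.5)/2.857-.5+140,(y+.5)/2.857-.5+255,z) for x,y in c]
def rep(n,P):
    P=np.array(P)[:,:2];(c,s,a)=cv2.minAreaRect(P.astype(np.float32))
    b=cv2.boxPoints((c,s,a));e=[b[1]-b[0],b[2]-b[1]];e=max(e,key=np.linalg.norm)
    ang=np.degrees(np.arctan2(e[1],e[0]))%180
    print(n,'c',np.round(P.mean(0),1),'rect',np.round(c,1),np.round(s,1),'long axis deg',round(ang,1))
rep('case T',T([(52,304),(352,325),(345,433),(43,409)],28))
rep('case S',S([(694,50),(777,92),(632,322),(537,280)],28))
rep('box T',T([(112,290),(274,322),(258,425),(95,393)],58))
rep('box S',S([(563,182),(652,232),(741,102),(660,60)],58))
print('cup T',T([(167,353)],110),'S',S([(648,83)],110)); print('tin T',T([(172,350)],76),'S',S([(645,125)],76))
def seg(img,n,lo,hi,win,z):
    m=np.zeros(img.shape[:2],np.uint8);l,t,r,b=win
    m[t:b,l:r]=cv2.inRange(cv2.cvtColor(img,cv2.COLOR_BGR2HSV)[t:b,l:r],lo,hi)
    k=max(cv2.findContours(m,0,1)[0],key=cv2.contourArea)[:,0]
    rep(n,[at_z(cam,u,v,z) for u,v in k])
cam='top'
seg(im,'white tray T',(0,0,60),(180,255,255),(260,180,355,238),10)
seg(im,'grey tray T',(0,0,50),(180,255,255),(183,220,248,275),10)
seg(im,'cork T',(0,60,50),(30,255,255),(375,150,425,195),12)
seg(im,'balance T',(0,0,60),(180,255,255),(380,220,455,272),22)
seg(im,'tub T',(0,0,60),(180,255,255),(285,112,335,152),35)
cam='side'
seg(sd,'white tray S',(0,0,90),(180,255,255),(285,205,372,292),10)
seg(sd,'cork S',(0,60,50),(30,255,255),(290,150,345,190),12)
seg(sd,'balance S',(0,0,60),(180,255,255),(368,148,425,196),22)
a=cv2.resize(im[220:275,185:250],None,fx=6,fy=6,interpolation=2);b=cv2.resize(im[222:270,385:450],None,fx=6,fy=6,interpolation=2)
o=np.zeros((330,790,3),np.uint8);o[:,:390]=a;o[:288,400:790]=b;cv2.imwrite('pics/crop2.png',o)
E
```

```text
case T c [636.7 231.7] rect [636.4 231.6] [165.6  59.3] long axis deg 85.4
case S c [633.1 234.8] rect [634.  232.5] [164.   64.4] long axis deg 83.4
box T c [638.6 232.4] rect [638.6 232.4] [90.9 55.6] long axis deg 78.3
box S c [636.  233.7] rect [635.9 233.3] [95.3 60. ] long axis deg 82.0
cup T [array([634.21787103, 230.11979932, 110.        ])] S [array([632.47412488, 234.2433227 , 110.        ])]
tin T [array([640.21477569, 235.16646024,  76.        ])] S [array([637.89030028, 237.45841899,  76.        ])]
white tray T c [522.2  18.2] rect [522.6  18.6] [203.3  96. ] long axis deg 83.0
grey tray T c [422.4 274.2] rect [422.5 274.7] [123.9  91.4] long axis deg 80.6
cork T c [ 627.7 -238.6] rect [ 629.  -238.9] [84.  83.9] long axis deg 89.4
balance T c [ 420.2 -281.9] rect [ 420.1 -281. ] [152.   95.5] long axis deg 89.2
tub T c [734.8   9.8] rect [734.2   9.1] [68.8 87.3] long axis deg 93.1
white tray S c [521.1  27.7] rect [521.3  19.3] [213.7  98.8] long axis deg 83.0
cork S c [ 624.5 -234. ] rect [ 624.4 -236.6] [ 87.7 107. ] long axis deg 106.8
balance S c [ 418.5 -267.5] rect [ 419.  -272.3] [185.7 101.2] long axis deg 89.1
```

View pics/crop2.png

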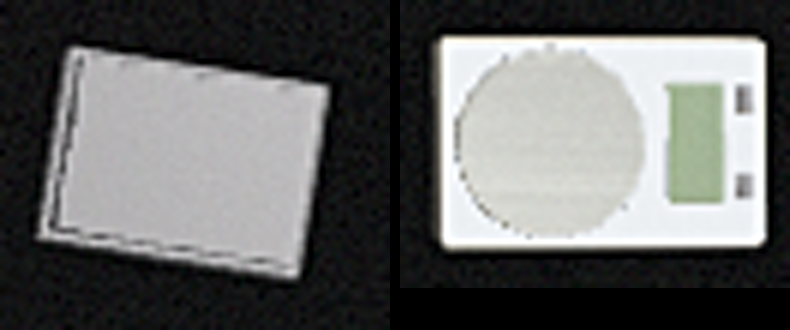

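Grey tray crop: it runs from (192,228) to (239,266) in the full picture, with its long axis tilted. Balance: the pan centre is at about (409.6,245.1) and the display is to its right (-y). I'll turn the wrist so the jaws close across the box.

{"method": "apply_moves", "body": {
  "gripper": [1,1,1,1,1,1,1,1,1,1],
  "travel": [
    [0,0,0],
    [0,0,0],
    [0,0,0],
    [0,0,0],
    [0,0,0],
    [0,0,0],
    [0,0,0],
    [0,0,0],
    [0,0,0],
    [0,0,0]
  ],
  "dr": [
    [0.14,0,0],
    [0.14,0,0],
    [0.14,0,0],
    [0.14,0,0],
    [0.14,0,0],
    [0.14,0,0],
    [0.14,0,0],
    [0.14,0,0],
    [0.14,0,0],
    [0.14,0,0]
  ]
}}

```text
clock: 2.1
tcp_pos: [175.8, 547.5, 260.7]
tool_rot: [-0.546, -0.449, 0.546, -0.449]
contact_force: [-0.3, 0.6, 0.5]
gripper_width: 87.8
```

```bash
cat > go.py <<'E'
import sys
from h import *
from scipy.spatial.transform import Rotation as R
s=arm.state();M=R.from_quat(s['tool_rot']).as_matrix();p=s['tcp_pos']
print('t',round(s['clock'],1),'p',np.round(p,1),'yaw',round(np.degrees(np.arctan2(M[1,1],M[0,1])),1),'xax',np.round(M[:,0],3),'w',round(s['gripper_width'],1),'F',np.round(s['contact_force'],1),'j6',round(s['joints'][5],2))
for a in sys.argv[1:]:
    q=np.array([float(v) for v in a.split(',')]);print(a,'-> tool',np.round(M.T@(q-p),1));p=q
E
python3 go.py 633.5,232,200 633.5,232,113; python3 -c "
from h import *
print(at_z('top',409.6,245.1,30))"
```

```text
t 2.1 p [175.8 547.5 260.7] yaw -11.2 xax [-0. -0. -1.] w 87.8 F [-0.3  0.6  0.5] j6 1.25
633.5,232,200 -> tool [ 60.7 510.2 220.6]
633.5,232,113 -> tool [87.  0. -0.]
[ 422.09165174 -256.75913537   30.        ]
```

{"method": "apply_moves", "body": {
  "gripper": [1,1,1,1,1,1,1,1,1,1,1,1,1],
  "travel": [
    [5,43,18],
    [5,43,18],
    [5,43,18],
    [5,43,18],
    [5,43,18],
    [5,43,18],
    [5,43,18],
    [5,43,18],
    [5,43,18],
    [5,43,18],
    [5,43,18],
    [5,37,22],
    [0,0,0]
  ],
  "dr": [
    [0,0,0],
    [0,0,0],
    [0,0,0],
    [0,0,0],
    [0,0,0],
    [0,0,0],
    [0,0,0],
    [0,0,0],
    [0,0,0],
    [0,0,0],
    [0,0,0],
    [0,0,0],
    [0,0,0]
  ]
}}

```text
clock: 3.4
tcp_pos: [649.5, 220.1, 199.1]
tool_rot: [0.549, 0.449, -0.544, 0.448]
contact_force: [-1.1, -0.5, 0.3]
gripper_width: 87.8
```

```bash
python3 go.py 633.5,232,113; python3 - <<'E'
from h import *
shot('side','side1');shot('top','top1')
a=cv2.imread('pics/side1.png')[190:350,150:310];b=cv2.imread('pics/top1.png')[120:220,180:280]
o=np.hstack([cv2.resize(a,(400,400),interpolation=2),cv2.resize(b,(400,400),interpolation=2)]);cv2.imwrite('pics/crop3.png',o)
E
```

```text
t 3.4 p [649.5 220.1 199.1] yaw -11.2 xax [ 0.004  0.005 -1.   ] w 87.8 F [-1.1 -0.5  0.3] j6 0.35
633.5,232,113 -> tool [ 86.1 -18.3  -8. ]
```

View pics/crop3.png

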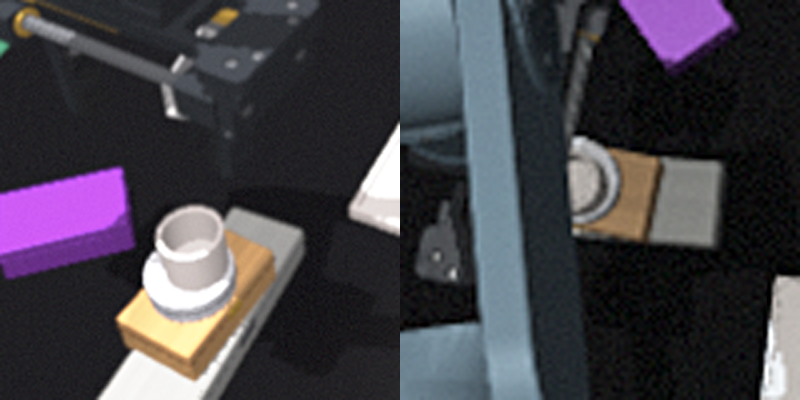

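The side view shows the pile intact at about (236,300) with the gripper above it. Correcting, then descending to the cup.

{"method": "apply_moves", "body": {
  "gripper": [1,1,1],
  "travel": [
    [0,-18,-8],
    [30,0,0],
    [0,0,0]
  ],
  "dr": [
    [0,0,0],
    [0,0,0],
    [0,0,0]
  ]
}}

```text
clock: 3.8
tcp_pos: [627.5, 238.8, 170.2]
tool_rot: [0.547, 0.452, -0.543, 0.449]
contact_force: [-1.2, 0.3, -1.0]
gripper_width: 88.0
```

```bash
python3 go.py 633.5,232,113
```

```text
t 3.8 p [627.5 238.8 170.2] yaw -10.9 xax [ 0.002  0.007 -1.   ] w 88.0 F [-1.2  0.3 -1. ] j6 0.37
633.5,232,113 -> tool [57.1  7.2  6. ]
```

{"method": "apply_moves", "body": {
  "gripper": [1,1,1,1,1,1],
  "travel": [
    [5,3,2],
    [15,2,2],
    [15,1,1],
    [12,0,0],
    [5,0,0],
    [0,0,0]
  ],
  "dr": [
    [0,0,0],
    [0,-0.005,0],
    [0,0,0],
    [0,0,0],
    [0,0,0],
    [0,0,0]
  ]
}}

```text
clock: 4.4
tcp_pos: [632.8, 235.3, 117.4]
tool_rot: [0.546, 0.451, -0.542, 0.451]
contact_force: [0.4, -0.0, -0.4]
gripper_width: 88.2
```

```bash
python3 go.py 633.5,232,113
```

```text
t 4.4 p [632.8 235.3 117.4] yaw -10.7 xax [ 0.005  0.003 -1.   ] w 88.2 F [ 0.4 -0.  -0.4] j6 0.37
633.5,232,113 -> tool [4.4 1.3 3.2]
```

{"method": "apply_moves", "body": {
  "gripper": [1,1,0,0,0,0,0,0,0,0],
  "travel": [
    [4,1,3],
    [0,0,0],
    [0,0,0],
    [0,0,0],
    [0,0,0],
    [0,0,0],
    [0,0,0],
    [0,0,0],
    [0,0,0],
    [0,0,0]
  ],
  "dr": [
    [0,0,0],
    [0,0,0],
    [0,0,0],
    [0,0,0],
    [0,0,0],
    [0,0,0],
    [0,0,0],
    [0,0,0],
    [0,0,0],
    [0,0,0]
  ]
}}

```text
clock: 5.4
tcp_pos: [634.7, 232.0, 115.2]
tool_rot: [0.547, 0.45, -0.541, 0.452]
contact_force: [1.1, -0.7, -1.0]
gripper_width: 39.2
```

```bash
python3 go.py 627,-237.5,180
```

```text
t 5.4 p [634.7 232.  115.2] yaw -10.7 xax [ 0.008  0.004 -1.   ] w 39.2 F [ 1.1 -0.7 -1. ] j6 0.36
627,-237.5,180 -> tool [-66.7  80.1 462.4]
```

{"method": "apply_moves", "body": {
  "gripper": [0,0,0,0,0,0,0,0,0,0,0,0,0,0,0,0,0,0,0,0],
  "travel": [
    [-5,0,0],
    [-15,0,0],
    [-20,0,0],
    [-20,0,0],
    [-5,2,12],
    [0,5,28],
    [0,5,30],
    [0,5,30],
    [0,5,30],
    [0,5,30],
    [0,5,30],
    [0,5,30],
    [0,5,30],
    [0,5,30],
    [0,5,30],
    [0,5,30],
    [0,5,30],
    [0,5,25],
    [0,2,12],
    [0,0,0]
  ],
  "dr": [
    [0,0,0],
    [0,0,0],
    [0,0,0],
    [0,0,0],
    [0,0,0],
    [0,0,0],
    [0,0,0],
    [0,0,0],
    [0,0,0],
    [0,0,0],
    [0,0,0],
    [0,0,0],
    [0,0,0],
    [0,0,0],
    [0,0,0],
    [0,0,0],
    [0,0,0],
    [0,0,0],
    [0,0,0],
    [0,0,0]
  ]
}}

```text
clock: 7.4
tcp_pos: [621.2, -208.0, 188.8]
tool_rot: [0.548, 0.448, -0.542, 0.453]
contact_force: [0.4, -0.1, -1.4]
gripper_width: 39.0
```

```bash
python3 go.py 627,-237.5,120; python3 - <<'E'
from h import *
shot('side','side2');shot('top','top2')
a=cv2.imread('pics/side2.png')[60:360,170:470];b=cv2.imread('pics/top2.png')[100:250,180:480]
o=np.zeros((400,800,3),np.uint8);o[:,:400]=cv2.resize(a,(400,400),interpolation=2);o[:200,400:]=cv2.resize(b,(400,200),interpolation=2);cv2.imwrite('pics/crop4.png',o)
E
```

```text
t 7.4 p [ 621.2 -208.   188.8] yaw -10.8 xax [ 0.012 -0.    -1.   ] w 39.0 F [ 0.4 -0.1 -1.4] j6 -0.32
627,-237.5,120 -> tool [68.9 10.4 28.1]
```

View pics/crop4.png

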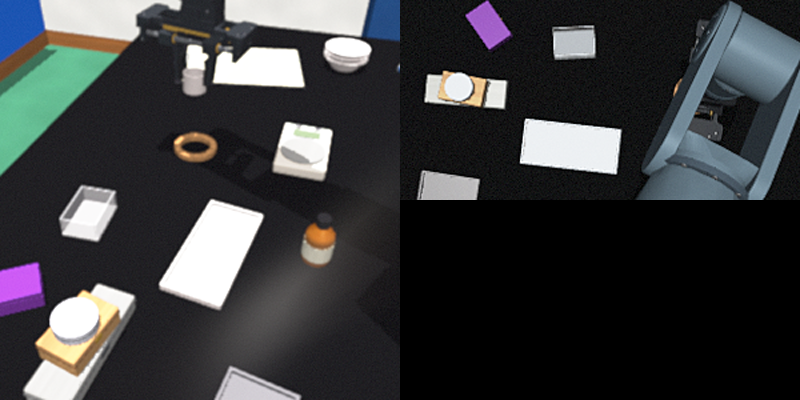

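The cup is held, and the pile below (tin, box, case) stayed put. Moving over the ring.

{"method": "apply_moves", "body": {
  "gripper": [0,0,0,0,0,0,0,0,0,0,0],
  "travel": [
    [0,2,7],
    [8,3,9],
    [15,3,8],
    [20,1,3],
    [20,0,0],
    [20,0,0],
    [20,0,0],
    [15,0,0],
    [5,0,0],
    [0,0,0],
    [0,0,0]
  ],
  "dr": [
    [0,0,-0.006],
    [0,0,-0.006],
    [0,0,0],
    [0,0,0],
    [0,0,0],
    [0,0,0],
    [0,0,0],
    [0,0,0],
    [0,0,0],
    [0,0,0],
    [0,0,0]
  ]
}}

```text
clock: 8.6
tcp_pos: [625.3, -231.3, 52.5]
tool_rot: [-0.543, -0.456, 0.543, -0.45]
contact_force: [-0.3, -0.4, -0.3]
gripper_width: 39.2
```

```bash
python3 go.py 626.5,-238,60; python3 - <<'E'
from h import *
sd=shot('side','side3')
a=cv2.imread('pics/side3.png')[100:220,260:380]
cv2.imwrite('pics/crop5.png',cv2.resize(a,(480,480),interpolation=2))
t=cv2.imread('pics/top2.png')[140:195,195:265];cv2.imwrite('pics/crop6.png',cv2.resize(t,None,fx=8,fy=8,interpolation=2))
E
```

```text
t 8.6 p [ 625.3 -231.3   52.5] yaw -10.3 xax [-0.006  0.006 -1.   ] w 39.2 F [-0.3 -0.4 -0.3] j6 -0.36
626.5,-238,60 -> tool [-7.5  2.3  6.3]
```

View pics/crop5.png

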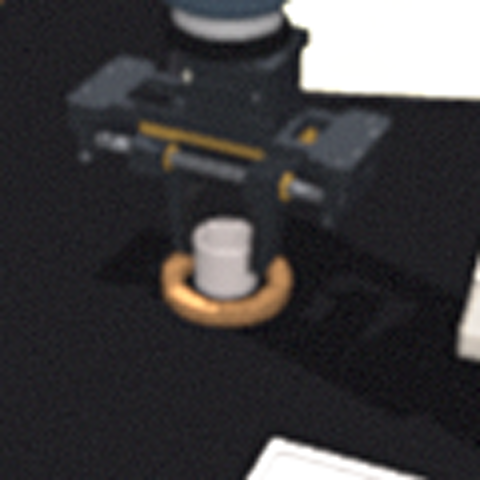

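View pics/crop6.png

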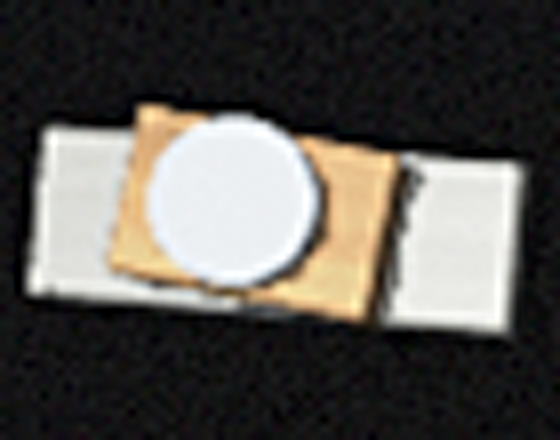

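```bash
python3 - <<'E'
from h import *
f=lambda x,y:((x+.5)/4-.5+260,(y+.5)/4-.5+100)
print('proj rim',proj('side',(625.3,-231.3,47)),'seen',f(223,233))
sd=cv2.imread('pics/side0.png');m=cv2.inRange(cv2.cvtColor(sd,cv2.COLOR_BGR2HSV)[150:190,290:345],(0,60,50),(30,255,255))
ks=cv2.findContours(m,cv2.RETR_CCOMP,1);print([ (cv2.contourArea(k),[round(v,1) for v in cv2.boundingRect(k)]) for k in ks[0]])
for c in((627.5,-238.5),(626,-236)):
  t=np.linspace(0,6.28,60);o=np.array([proj('side',(c[0]+42*np.cos(a),c[1]+42*np.sin(a),z)) for a in t for z in(0,12)]);print(c,o.min(0),o.max(0))
g=lambda P,z:np.round(np.mean([at_z('top',(x+.5)/8-.5+195,(y+.5)/8-.5+140,z)[:2] for x,y in P],0),1)
print('tin',g([(234,199)],76),'box',g([(140,103),(398,155),(365,322),(110,268)],58),'case',g([(45,128),(522,160),(510,332),(28,295)],28))
E
```

```text
proj rim (np.float64(315.81349306094006), np.float64(158.7215281013028)) seen (315.375, 157.875)
[(609.5, [10, 8, 34, 24]), (116.0, [16, 16, 21, 9])]
(627.5, -238.5) [299.67091443 159.73017521] [331.52680945 181.49084518]
(626, -236) [299.9228447  160.29715402] [331.85008823 182.14298184]
tin [640.6 235.7] box [638.7 233.3] case [636.7 232. ]
```

{"method": "apply_moves", "body": {
  "gripper": [0,0,0,0,0],
  "travel": [
    [0,1,3],
    [2,1,3],
    [5,0,0],
    [2,0,0],
    [0,0,0]
  ],
  "dr": [
    [0,0.003,0.003],
    [0,0.003,0.003],
    [0,0,0],
    [0,0,0],
    [0,0,0]
  ]
}}

```text
clock: 9.15
tcp_pos: [628.6, -239.6, 46.8]
tool_rot: [0.547, 0.454, -0.539, 0.453]
contact_force: [-0.1, 0.5, -0.6]
gripper_width: 39.0
```

```bash
python3 go.py 626.3,-238.5,40
```

```text
t 9.2 p [ 628.6 -239.6   46.8] yaw -10.3 xax [ 0.008  0.008 -1.   ] w 39.0 F [-0.1  0.5 -0.6] j6 -0.37
626.3,-238.5,40 -> tool [ 6.8 -2.5 -0.7]
```

{"method": "apply_moves", "body": {
  "gripper": [0,0,0,0,0],
  "travel": [
    [2,-1,0],
    [2,-1,0],
    [2,0,0],
    [1,0,0],
    [0,0,0]
  ],
  "dr": [
    [0,0,0],
    [0,0,-0.004],
    [0,0,-0.004],
    [0,0,0],
    [0,0,0]
  ]
}}

```text
clock: 9.65
tcp_pos: [626.4, -238.9, 39.3]
tool_rot: [0.545, 0.456, -0.541, 0.45]
contact_force: [-0.1, 0.3, 1.4]
gripper_width: 39.1
```

```bash
python3 go.py 626.3,-238.5,40
```

```text
t 9.7 p [ 626.4 -238.9   39.3] yaw -10.3 xax [-0.001  0.01  -1.   ] w 39.1 F [-0.1  0.3  1.4] j6 -0.37
626.3,-238.5,40 -> tool [-0.7 -0.2 -0.4]
```

{"method": "apply_moves", "body": {
  "gripper": [0.5,0.6,0.7,0.8,0.8,0.8,0.8,0.8,0.8,0.8,0.8,0.8,0.8],
  "travel": [
    [0,0,0],
    [0,0,0],
    [0,0,0],
    [0,0,0],
    [0,0,0],
    [-5,0,0],
    [-15,0,0],
    [-25,0,0],
    [-30,0,0],
    [-30,0,0],
    [-20,0,0],
    [-5,0,0],
    [0,0,0]
  ],
  "dr": [
    [0,0,0],
    [0,0,0],
    [0,0,0],
    [0,0,0],
    [0,0,0],
    [0,0,0],
    [0,0,0],
    [0,0,0],
    [0,0,0],
    [0,0,0],
    [0,0,0],
    [0,0,0],
    [0,0,0]
  ]
}}

```text
clock: 10.95
tcp_pos: [627.3, -240.5, 181.2]
tool_rot: [0.545, 0.455, -0.54, 0.452]
contact_force: [0.8, -0.5, -0.6]
gripper_width: 70.6
```

```bash
python3 go.py 639.5,236,180; python3 - <<'E'
from h import *
shot('side','side4')
cv2.imwrite('pics/crop7.png',cv2.resize(cv2.imread('pics/side4.png')[130:210,270:370],(500,400),interpolation=2))
for d in spot_point('side','cup_center')[:2]+spot_point('side','cork_ring')[:1]: print(d['conf'],np.array(d['point'])*[400,640])
E
```

```text
t 10.9 p [ 627.3 -240.5  181.2] yaw -10.3 xax [ 0.003  0.007 -1.   ] w 70.6 F [ 0.8 -0.5 -0.6] j6 -0.37
639.5,236,180 -> tool [   4.7  -72.8 -471.1]
0.61 [169.6   319.616]
0.72 [169.2   318.784]
```

View pics/crop7.png

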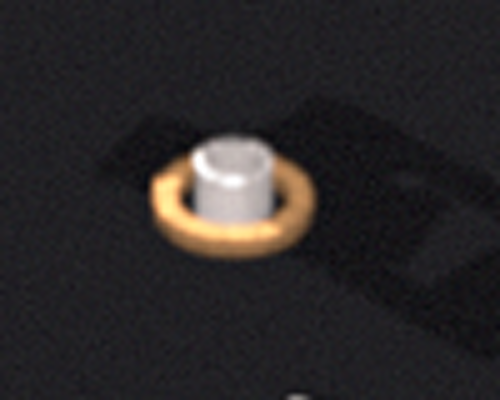

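The cup stands upright and centred in the ring (crop (233,180), ring centre (234,205)). Next, the tin.

{"method": "apply_moves", "body": {
  "gripper": [1,1,1,1,1,1,1,1,1,1,1,1,1,1,1],
  "travel": [
    [0,-3,-20],
    [0,-6,-40],
    [0,-6,-40],
    [0,-6,-40],
    [0,-6,-40],
    [0,-6,-40],
    [0,-6,-40],
    [0,-6,-40],
    [0,-6,-40],
    [0,-6,-40],
    [0,-6,-40],
    [5,-5,-25],
    [10,-2,-10],
    [5,0,0],
    [0,0,0]
  ],
  "dr": [
    [0,0,0],
    [0,0,0],
    [0,0,0],
    [0,0,0],
    [0,0,0],
    [0,0,0],
    [0,0,0],
    [0,0,0],
    [0,0,0],
    [0,0,0],
    [0,0,0],
    [0,0,0],
    [0,0,0],
    [0,0,0],
    [0,0,0]
  ]
}}

```text
clock: 12.6
tcp_pos: [619.6, 253.7, 141.0]
tool_rot: [-0.535, -0.467, 0.549, -0.441]
contact_force: [-0.1, -0.2, -0.2]
gripper_width: 88.3
```

```bash
python3 go.py 639.5,236,83
```

```text
t 12.6 p [619.6 253.7 141. ] yaw -10.1 xax [-0.038  0.016 -0.999] w 88.3 F [-0.1 -0.2 -0.2] j6 0.37
639.5,236,83 -> tool [56.9 25.  14.4]
```

```bash
cat >> go.py <<'E'
print('level dr',np.round(M.T@np.cross(M[:,0],[0,0,-1]),3))
E
```

{"method": "apply_moves", "body": {
  "gripper": [1,1,1,1,1,1],
  "travel": [
    [0,8,5],
    [5,8,5],
    [10,7,4],
    [10,0,0],
    [5,0,0],
    [0,0,0]
  ],
  "dr": [
    [0,-0.003,0.02],
    [0,-0.003,0.02],
    [0,0,0],
    [0,0,0],
    [0,0,0],
    [0,0,0]
  ]
}}

```text
clock: 13.2
tcp_pos: [642.7, 227.6, 107.2]
tool_rot: [0.545, 0.452, -0.543, 0.452]
contact_force: [0.5, 0.3, 0.3]
gripper_width: 88.5
```

```bash
python3 go.py 639.5,236,83
```

```text
t 13.2 p [642.7 227.6 107.2] yaw -10.6 xax [ 0.003  0.001 -1.   ] w 88.5 F [0.5 0.3 0.3] j6 0.35
639.5,236,83 -> tool [24.2 -4.7 -7.6]
level dr [ 0.    -0.001 -0.002]
```

{"method": "apply_moves", "body": {
  "gripper": [1,1,1,1,1,1,1],
  "travel": [
    [2,-2,-3],
    [5,-2,-3],
    [6,0,0],
    [5,0,0],
    [3,0,0],
    [0,0,0],
    [0,0,0]
  ],
  "dr": [
    [0,0,0],
    [0,0,0],
    [0,0,0],
    [0,0,0],
    [0,0,0],
    [0,0,0],
    [0,0,0]
  ]
}}

```text
clock: 13.9
tcp_pos: [639.3, 236.1, 84.5]
tool_rot: [0.544, 0.452, -0.543, 0.453]
contact_force: [-0.2, 0.9, 0.1]
gripper_width: 87.6
```

```bash
python3 go.py 639.5,236,83
```

```text
t 13.9 p [639.3 236.1  84.5] yaw -10.5 xax [ 0.003  0.001 -1.   ] w 87.6 F [-0.2  0.9  0.1] j6 0.36
639.5,236,83 -> tool [1.5 0.2 0.1]
level dr [ 0.    -0.002 -0.002]
```

{"method": "apply_moves", "body": {
  "gripper": [1,0,0,0,0,0,0,0,0],
  "travel": [
    [1.5,0,0],
    [0,0,0],
    [0,0,0],
    [0,0,0],
    [0,0,0],
    [0,0,0],
    [0,0,0],
    [0,0,0],
    [0,0,0]
  ],
  "dr": [
    [0,0,0],
    [0,0,0],
    [0,0,0],
    [0,0,0],
    [0,0,0],
    [0,0,0],
    [0,0,0],
    [0,0,0],
    [0,0,0]
  ]
}}

```text
clock: 14.8
tcp_pos: [639.9, 235.9, 83.7]
tool_rot: [0.545, 0.452, -0.542, 0.453]
contact_force: [-0.1, -0.2, -0.7]
gripper_width: 54.5
```

```bash
python3 go.py 639.5,236,170 422,-256.5,170
```

```text
t 14.8 p [639.9 235.9  83.7] yaw -10.5 xax [ 0.004  0.001 -1.   ] w 54.5 F [-0.1 -0.2 -0.7] j6 0.36
639.5,236,170 -> tool [-86.3  -0.1  -0.2]
422,-256.5,170 -> tool [  -1.6 -124.3  523.8]
level dr [ 0.    -0.002 -0.004]
```

{"method": "apply_moves", "body": {
  "gripper": [0,0,0,0,0,0,0,0,0,0,0,0,0,0,0,0,0,0,0,0],
  "travel": [
    [-5,0,0],
    [-15,0,0],
    [-20,0,0],
    [-20,0,0],
    [-15,-3,12],
    [-5,-7,28],
    [0,-9,35],
    [0,-9,35],
    [0,-9,35],
    [0,-9,35],
    [0,-9,35],
    [0,-9,35],
    [0,-9,35],
    [0,-9,35],
    [0,-9,35],
    [0,-9,35],
    [0,-9,35],
    [0,-6,25],
    [0,-3,12],
    [0,0,0]
  ],
  "dr": [
    [0,0,0],
    [0,0,0],
    [0,0,0],
    [0,0,0],
    [0,0,0],
    [0,0,0],
    [0,0,0],
    [0,0,0],
    [0,0,0],
    [0,0,0],
    [0,0,0],
    [0,0,0],
    [0,0,0],
    [0,0,0],
    [0,0,0],
    [0,0,0],
    [0,0,0],
    [0,0,0],
    [0,0,0],
    [0,0,0]
  ]
}}

```text
clock: 16.8
tcp_pos: [439.1, -213.8, 189.7]
tool_rot: [0.55, 0.443, -0.535, 0.463]
contact_force: [1.1, -0.1, -1.0]
gripper_width: 54.6
```

```bash
python3 go.py 422,-256.5,75; python3 - <<'E'
from h import *
shot('side','side5');shot('top','top5')
t=cv2.imread('pics/top5.png')[140:195,195:265];s=cv2.imread('pics/side5.png')[60:260,300:500]
o=np.zeros((400,800,3),np.uint8);o[:315,:400]=cv2.resize(t,(400,315),interpolation=2);o[:,400:]=cv2.resize(s,(400,400),interpolation=2);cv2.imwrite('pics/crop8.png',o)
E
```

```text
t 16.8 p [ 439.1 -213.8  189.7] yaw -10.3 xax [ 0.034 -0.008 -0.999] w 54.6 F [ 1.1 -0.1 -1. ] j6 -0.53
422,-256.5,75 -> tool [114.4 -13.2  44.8]
level dr [ 0.     0.002 -0.035]
```

View pics/crop8.png

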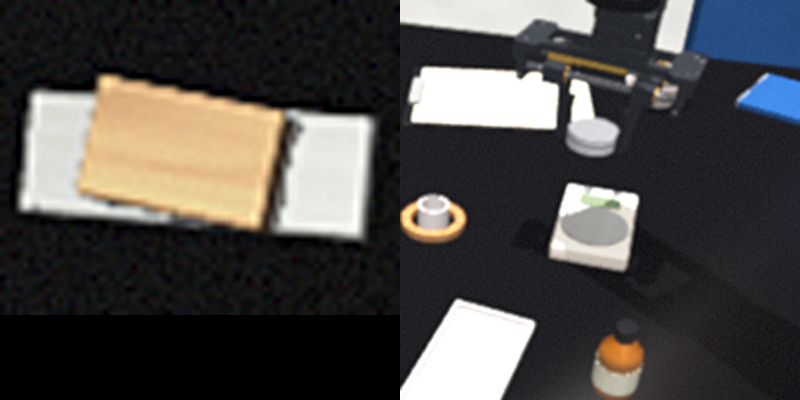

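The tin is held level above the balance. The pan is at about (397.5,172.5) in the side view. The box is now fully visible on the case.

```bash
python3 - <<'E'
from h import *
print('pan side',at_z('side',397.3,172.3,30))
k=5.714;P=np.array([at_z('top',(x+.5)/k-.5+195,(y+.5)/k-.5+140,58)[:2] for x,y in [(100,75),(285,110),(262,230),(78,192)]],np.float32)
print(P.mean(0),cv2.minAreaRect(P))
P=np.array([at_z('top',(x+.5)/k-.5+195,(y+.5)/k-.5+140,28)[:2] for x,y in [(30,90),(375,115),(366,238),(19,211)]],np.float32)
print(P.mean(0),cv2.minAreaRect(P))
E
```

```text
pan side [ 417.9814369 -256.1697153   30.       ]
[638.4628  233.07819] ((638.1472778320312, 233.25250244140625), (88.44285583496094, 56.8686408996582), 78.62283325195312)
[636.6053  231.87784] ((636.4873657226562, 231.75299072265625), (166.3780059814453, 59.10711669921875), 85.14678955078125)
```

{"method": "apply_moves", "body": {
  "gripper": [0,0,0,0,0,0,0,0,0,0],
  "travel": [
    [0,-4,12],
    [10,-4,15],
    [15,-4,12],
    [15,-1,4],
    [15,0,0],
    [15,0,0],
    [15,0,0],
    [8,0,0],
    [2,0,0],
    [0,0,0]
  ],
  "dr": [
    [0,0,-0.017],
    [0,0,-0.017],
    [0,0,0],
    [0,0,0],
    [0,0,0],
    [0,0,0],
    [0,0,0],
    [0,0,0],
    [0,0,0],
    [0,0,0]
  ]
}}

```text
clock: 17.9
tcp_pos: [417.9, -253.8, 85.6]
tool_rot: [-0.538, -0.46, 0.542, -0.453]
contact_force: [0.5, -1.3, -0.2]
gripper_width: 54.0
```

```bash
python3 go.py 421.5,-256,57
```

```text
t 17.9 p [ 417.9 -253.8   85.6] yaw -9.6 xax [-0.01   0.003 -1.   ] w 54.0 F [ 0.5 -1.3 -0.2] j6 -0.61
421.5,-256,57 -> tool [28.5  4.2  1.6]
level dr [-0.    -0.001  0.011]
```

{"method": "apply_moves", "body": {
  "gripper": [0,0,0,0,0,0,0],
  "travel": [
    [2,1,1],
    [6,1,0],
    [8,1,0],
    [5,0,0],
    [3,0,0],
    [1,0,0],
    [0,0,0]
  ],
  "dr": [
    [0,0,0.006],
    [0,0,0.005],
    [0,0,0],
    [0,0,0],
    [0,0,0],
    [0,0,0],
    [0,0,0]
  ]
}}

```text
clock: 18.6
tcp_pos: [422.1, -256.4, 60.2]
tool_rot: [0.541, 0.455, -0.539, 0.458]
contact_force: [-0.2, 0.3, 0.1]
gripper_width: 54.1
```

```bash
python3 go.py 420.5,-256.5,56
```

```text
t 18.6 p [ 422.1 -256.4   60.2] yaw -9.5 xax [ 0.004 -0.001 -1.   ] w 54.1 F [-0.2  0.3  0.1] j6 -0.62
420.5,-256.5,56 -> tool [ 4.2 -1.5  0.4]
level dr [-0.     0.001 -0.004]
```

{"method": "apply_moves", "body": {
  "gripper": [0,0,0,0],
  "travel": [
    [1.5,-1,0],
    [1.5,0,0],
    [1,0,0],
    [0,0,0]
  ],
  "dr": [
    [0,0,-0.003],
    [0,0,0],
    [0,0,0],
    [0,0,0]
  ]
}}

```text
clock: 19.0
tcp_pos: [421.2, -256.4, 56.3]
tool_rot: [-0.54, -0.456, 0.54, -0.457]
contact_force: [-0.9, -1.0, -0.6]
gripper_width: 54.7
```

```bash
python3 go.py 420.5,-256.5,56
```

```text
t 19.0 p [ 421.2 -256.4   56.3] yaw -9.5 xax [ 0.001 -0.002 -1.   ] w 54.7 F [-0.9 -1.  -0.6] j6 -0.62
420.5,-256.5,56 -> tool [ 0.3 -0.7  0.2]
level dr [ 0.     0.001 -0.001]
```

{"method": "apply_moves", "body": {
  "gripper": [0.66,0.7,0.8,0.9,0.9,0.9,0.9,0.9,0.9,0.9,0.9,0.9,0.9],
  "travel": [
    [0.5,0,0],
    [0,0,0],
    [0,0,0],
    [0,0,0],
    [0,0,0],
    [-5,0,0],
    [-15,0,0],
    [-25,0,0],
    [-30,0,0],
    [-25,0,0],
    [-15,0,0],
    [-5,0,0],
    [0,0,0]
  ],
  "dr": [
    [0,0,0],
    [0,0,0],
    [0,0,0],
    [0,0,0],
    [0,0,0],
    [0,0,0],
    [0,0,0],
    [0,0,0],
    [0,0,0],
    [0,0,0],
    [0,0,0],
    [0,0,0],
    [0,0,0]
  ]
}}

```text
clock: 20.3
tcp_pos: [421.0, -256.1, 182.4]
tool_rot: [-0.54, -0.456, 0.54, -0.458]
contact_force: [0.5, -0.4, -0.6]
gripper_width: 79.5
```

```bash
python3 go.py 638,233,170; python3 - <<'E'
from h import *
shot('side','side6')
cv2.imwrite('pics/crop9.png',cv2.resize(cv2.imread('pics/side6.png')[130:210,350:450],(500,400),interpolation=2))
for d in spot_point('side','tin_center')[:2]: print(d['conf'],np.array(d['point'])*[400,640],at_z('side',d['point'][1]*640,d['point'][0]*400,39))
E
```

```text
t 20.3 p [ 421.  -256.1  182.4] yaw -9.5 xax [ 0.001 -0.002 -1.   ] w 79.5 F [ 0.5 -0.4 -0.6] j6 -0.62
638,233,170 -> tool [  11.7  132.9 -518.3]
level dr [ 0.     0.002 -0.002]
0.89 [168.8   395.392] [ 424.17875279 -256.84525841   39.        ]
0.39 [250.32  327.616] [518.42619941  60.97146285  39.        ]
```

View pics/crop9.png

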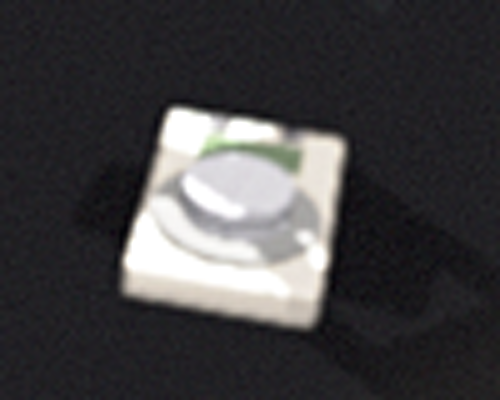

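The tin is flat on the pan, a few mm towards the display at most. Going back for the slide box.

{"method": "apply_moves", "body": {
  "gripper": [1,1,1,1,1,1,1,1,1,1,1,1,1,1,1,1],
  "travel": [
    [0,5,-20],
    [0,10,-39],
    [0,10,-39],
    [0,10,-39],
    [0,10,-39],
    [0,10,-39],
    [0,10,-39],
    [0,10,-39],
    [0,10,-39],
    [0,10,-39],
    [0,10,-39],
    [0,10,-39],
    [5,8,-30],
    [10,3,-12],
    [5,0,0],
    [0,0,0]
  ],
  "dr": [
    [0.015,0,0],
    [0.015,0,0],
    [0,0,0],
    [0,0,0],
    [0,0,0],
    [0,0,0],
    [0,0,0],
    [0,0,0],
    [0,0,0],
    [0,0,0],
    [0,0,0],
    [0,0,0],
    [0,0,0],
    [0,0,0],
    [0,0,0],
    [0,0,0]
  ]
}}

```text
clock: 22.0
tcp_pos: [636.3, 220.8, 133.5]
tool_rot: [-0.539, -0.456, 0.557, -0.438]
contact_force: [-0.0, -0.4, 0.3]
gripper_width: 87.7
```

```bash
python3 go.py 638,233,60; python3 - <<'E'
from h import *
shot('top','top7')
for q,z in(('tin_center',39),('cup_center',17),('cork_ring',0),('balance_pan',30)):
  for d in spot_point('top',q)[:2]: print(q,d['conf'],at_z('top',d['point'][1]*640,d['point'][0]*400,z))
E
```

```text
t 22.0 p [636.3 220.8 133.5] yaw -11.6 xax [-0.036  0.004 -0.999] w 87.7 F [-0.  -0.4  0.3] j6 0.35
638,233,60 -> tool [ 73.4   1.9 -12.5]
level dr [0.    0.003 0.036]
tin_center 0.67 [ 424.66506199 -253.72882112   39.        ]
cup_center 0.72 [ 627.39609554 -246.1546088    17.        ]
cork_ring 0.23 [ 635.04419635 -242.2610879     0.        ]
balance_pan 0.7 [ 418.49125265 -262.97975476   30.        ]
```

```bash
python3 - <<'E'
import cv2,numpy as np
i=cv2.imread('pics/top7.png');a=cv2.resize(i[220:270,385:450],None,fx=6,fy=6,interpolation=2);b=cv2.resize(i[145:195,375:425],None,fx=6,fy=6,interpolation=2)
cv2.imwrite('pics/crop10.png',np.hstack([a,b]))
E
```

View pics/crop10.png

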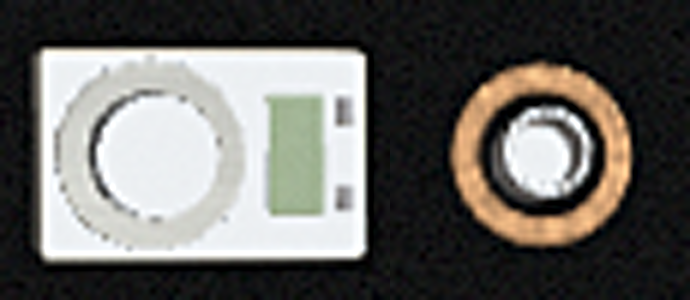

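{"method": "apply_moves", "body": {
  "gripper": [1,1,1,1,1,1,1],
  "travel": [
    [0,1,-5],
    [5,1,-5],
    [12,0,-2],
    [15,0,0],
    [10,0,0],
    [3,0,0],
    [0,0,0]
  ],
  "dr": [
    [0,0,0.018],
    [0,0,0.018],
    [0,0,0],
    [0,0,0],
    [0,0,0],
    [0,0,0],
    [0,0,0]
  ]
}}

```text
clock: 22.95
tcp_pos: [642.9, 230.9, 88.3]
tool_rot: [0.55, 0.443, -0.547, 0.449]
contact_force: [-0.4, -0.1, 0.9]
gripper_width: 87.8
```

```bash
python3 go.py 638,233,60
```

```text
t 22.9 p [642.9 230.9  88.3] yaw -11.8 xax [ 0.008 -0.003 -1.   ] w 87.8 F [-0.4 -0.1  0.9] j6 0.38
638,233,60 -> tool [28.2 -5.5 -1.1]
level dr [ 0.     0.001 -0.008]
```

From above, the tin (158,154) is on the pan (150,153) within about 3 mm, and the cup sits centred in the ring. Continuing down to the box.

{"method": "apply_moves", "body": {
  "gripper": [1,1,1,1,1,1,1],
  "travel": [
    [2,-3,-1],
    [6,-2,0],
    [8,0,0],
    [6,0,0],
    [3,0,0],
    [0,0,0],
    [0,0,0]
  ],
  "dr": [
    [0,0,-0.006],
    [0,0,0],
    [0,0,0],
    [0,0,0],
    [0,0,0],
    [0,0,0],
    [0,0,0]
  ]
}}

```text
clock: 23.65
tcp_pos: [638.4, 232.8, 61.4]
tool_rot: [0.549, 0.445, -0.549, 0.447]
contact_force: [-0.0, 0.9, 0.7]
gripper_width: 87.9
```

```bash
python3 go.py 638,233,60
```

```text
t 23.6 p [638.4 232.8  61.4] yaw -11.8 xax [ 0.002 -0.002 -1.   ] w 87.9 F [-0.   0.9  0.7] j6 0.38
638,233,60 -> tool [ 1.4 -0.4 -0.1]
level dr [-0.     0.001 -0.002]
```

{"method": "apply_moves", "body": {
  "gripper": [1,0,0,0,0,0,0,0,0,0,0,0],
  "travel": [
    [2,0,0],
    [0,0,0],
    [0,0,0],
    [0,0,0],
    [0,0,0],
    [0,0,0],
    [0,0,0],
    [0,0,0],
    [-4,0,0],
    [-8,0,0],
    [-8,0,0],
    [0,0,0]
  ],
  "dr": [
    [0,0,0],
    [0,0,0],
    [0,0,0],
    [0,0,0],
    [0,0,0],
    [0,0,0],
    [0,0,0],
    [0,0,0],
    [0,0,0],
    [0,0,0],
    [0,0,0],
    [0,0,0]
  ]
}}

```text
clock: 24.85
tcp_pos: [638.5, 232.9, 81.3]
tool_rot: [0.549, 0.445, -0.548, 0.447]
contact_force: [0.5, 0.2, -2.7]
gripper_width: 55.4
```

```bash
python3 go.py 422.5,274.5,100; python3 - <<'E'
from h import *
shot('side','side8')
cv2.imwrite('pics/crop11.png',cv2.resize(cv2.imread('pics/side8.png')[230:390,150:310],(480,480),interpolation=2))
E
```

```text
t 24.9 p [638.5 232.9  81.3] yaw -11.8 xax [ 0.003 -0.002 -1.   ] w 55.4 F [ 0.5  0.2 -2.7] j6 0.38
422.5,274.5,100 -> tool [ -19.3 -219.9    3.5]
level dr [-0.     0.001 -0.003]
```

View pics/crop11.png

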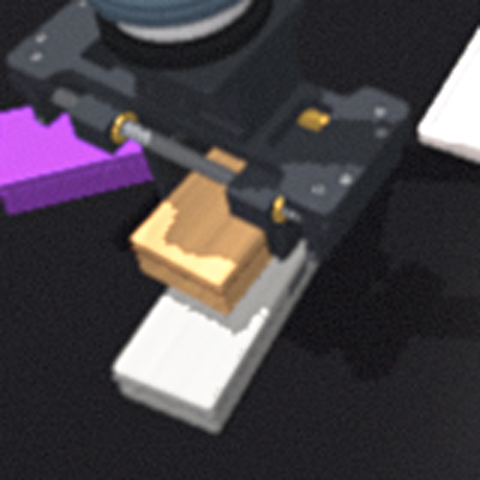

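The box is lifted level, clear of the case. Carrying it to the grey tray.

{"method": "apply_moves", "body": {
  "gripper": [0,0,0,0,0,0,0,0,0,0,0,0,0],
  "travel": [
    [-8,0,0],
    [-8,-5,0],
    [-4,-15,0],
    [0,-25,0],
    [0,-30,0],
    [0,-30,0],
    [0,-30,0],
    [0,-30,0],
    [0,-25,0],
    [0,-14,0],
    [0,-5,0],
    [0,0,0],
    [0,0,0]
  ],
  "dr": [
    [0,0,0],
    [0,0,0],
    [-0.02,0,0],
    [-0.02,0,0],
    [0,0,0],
    [0,0,0],
    [0,0,0],
    [0,0,0],
    [0,0,0],
    [0,0,0],
    [0,0,0],
    [0,0,0],
    [0,0,0]
  ]
}}

```text
clock: 26.2
tcp_pos: [424.1, 270.0, 107.5]
tool_rot: [0.542, 0.455, -0.537, 0.459]
contact_force: [0.2, 0.1, -1.6]
gripper_width: 55.9
```

```bash
python3 go.py 422.5,274.5,55; python3 - <<'E'
from h import *
im=shot('side','side9')
for d in spot_point('side','slide_tray')[:2]: print(d['conf'],np.array(d['point'])*[400,640],at_z('side',d['point'][1]*640,d['point'][0]*400,0))
c=cv2.imread('pics/side0.png')[330:400,305:405];cv2.imwrite('pics/crop12.png',np.hstack([cv2.resize(x,(400,280),interpolation=2) for x in (c,cv2.imread('pics/side9.png')[260:400,250:450])]))
E
```

```text
t 26.2 p [424.1 270.  107.5] yaw -9.4 xax [ 0.009  0.001 -1.   ] w 55.9 F [ 0.2  0.1 -1.6] j6 0.5
422.5,274.5,55 -> tool [52.5 -2.8 -4. ]
level dr [ 0.    -0.002 -0.009]
0.65 [224.2   234.624] [743.63180823   7.49731584   0.        ]
0.56 [382.68  354.496] [421.26917076 272.57275002   0.        ]
```

View pics/crop12.png

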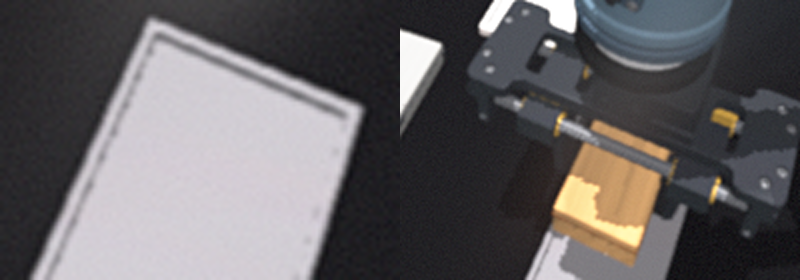

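The box is above the tray, aligned with it. Both views agree on the tray centre at about (422,274).

{"method": "apply_moves", "body": {
  "gripper": [0,0,0,0,0,0,0,0],
  "travel": [
    [3,-1,-2],
    [8,-1,-1],
    [12,0,0],
    [12,0,0],
    [10,0,0],
    [4,0,0],
    [1,0,0],
    [0,0,0]
  ],
  "dr": [
    [0,0,-0.005],
    [0,0,-0.003],
    [0,0,0],
    [0,0,0],
    [0,0,0],
    [0,0,0],
    [0,0,0],
    [0,0,0]
  ]
}}

```text
clock: 27.1
tcp_pos: [423.5, 272.5, 50.8]
tool_rot: [-0.54, -0.457, 0.54, -0.456]
contact_force: [-0.4, 0.2, -1.9]
gripper_width: 55.5
```

```bash
python3 go.py 422.3,274.3,36.5
```

```text
t 27.1 p [423.5 272.5  50.8] yaw -9.6 xax [-0.002  0.001 -1.   ] w 55.5 F [-0.4  0.2 -1.9] j6 0.5
422.3,274.3,36.5 -> tool [14.3 -1.4 -1.6]
level dr [-0.    -0.     0.002]
```

{"method": "apply_moves", "body": {
  "gripper": [0,0,0,0,0,0,0],
  "travel": [
    [2,-1,-1],
    [4,0,0],
    [4,0,0],
    [2,0,0],
    [1,0,0],
    [0.5,0,0],
    [0,0,0]
  ],
  "dr": [
    [0,0,0],
    [0,0,0],
    [0,0,0],
    [0,0,0],
    [0,0,0],
    [0,0,0],
    [0,0,0]
  ]
}}

```text
clock: 27.8
tcp_pos: [423.7, 274.3, 37.5]
tool_rot: [0.541, 0.457, -0.539, 0.456]
contact_force: [-1.2, -1.0, -1.5]
gripper_width: 56.1
```

```bash
python3 go.py 422.3,274.3,36
```

```text
t 27.8 p [423.7 274.3  37.5] yaw -9.6 xax [ 0.     0.002 -1.   ] w 56.1 F [-1.2 -1.  -1.5] j6 0.5
422.3,274.3,36 -> tool [ 1.5 -1.4  0.2]
level dr [ 0.    -0.002 -0.   ]
```

{"method": "apply_moves", "body": {
  "gripper": [0,0,0],
  "travel": [
    [1,-1,0],
    [0.6,0,0],
    [0,0,0]
  ],
  "dr": [
    [0,0,0],
    [0,0,0],
    [0,0,0]
  ]
}}

```text
clock: 28.1
tcp_pos: [422.7, 274.6, 36.4]
tool_rot: [0.541, 0.457, -0.539, 0.456]
contact_force: [0.3, -0.4, -1.5]
gripper_width: 55.6
```

{"method": "apply_moves", "body": {
  "gripper": [0.7,0.75,0.85,0.95,1,1,1,1,1,1,1,1,1],
  "travel": [
    [0,0,0],
    [0,0,0],
    [0,0,0],
    [0,0,0],
    [0,0,0],
    [-5,0,0],
    [-15,0,0],
    [-20,0,0],
    [-20,0,0],
    [-20,0,0],
    [-10,0,0],
    [-5,0,0],
    [0,0,0]
  ],
  "dr": [
    [0,0,0],
    [0,0,0],
    [0,0,0],
    [0,0,0],
    [0,0,0],
    [0,0,0],
    [0,0,0],
    [0,0,0],
    [0,0,0],
    [0,0,0],
    [0,0,0],
    [0,0,0],
    [0,0,0]
  ]
}}

```text
clock: 29.4
tcp_pos: [423.0, 274.3, 136.4]
tool_rot: [0.541, 0.457, -0.539, 0.456]
contact_force: [1.6, -0.4, 0.3]
gripper_width: 88.0
```

```bash
python3 go.py 635.5,232.3,100; python3 - <<'E'
from h import *
im=shot('top','top10');shot('side','side10')
for n in('top','side'):
  for q,z in(('case_center',14),('slide_box_center',19)):
    for d in spot_point(n,q)[:2]: print(n,q,d['conf'],np.array(d['point'])*[400,640],at_z(n,d['point'][1]*640,d['point'][0]*400,z))
m=np.zeros((400,640),np.uint8);m[140:195,195:265]=(im[140:195,195:265].min(2)>60)*255
k=max(cv2.findContours(m,0,1)[0],key=cv2.contourArea)[:,0]
print(cv2.minAreaRect(np.array([at_z('top',u,v,28)[:2] for u,v in k],np.float32)))
E
```

```text
t 29.4 p [423.  274.3 136.4] yaw -9.6 xax [ 0.002  0.002 -1.   ] w 88.0 F [ 1.6 -0.4  0.3] j6 0.51
635.5,232.3,100 -> tool [ 36.7 216.5   6.1]
level dr [ 0.    -0.003 -0.001]
top case_center 0.74 [166.2   229.376] [643.81414966 234.07329395  14.        ]
top slide_box_center 0.81 [119.8   242.432] [772.14215067 197.1348792   19.        ]
top slide_box_center 0.61 [248.32  215.488] [418.68198689 270.99840103  19.        ]
side case_center 0.55 [320.2   237.376] [628.22335963 232.7795621   14.        ]
side slide_box_center 0.82 [279.48  174.912] [770.95183831 190.33297651  19.        ]
side slide_box_center 0.75 [375.88  357.312] [418.91830548 270.81506873  19.        ]
((636.7044067382812, 232.5474090576172), (167.32208251953125, 59.66386413574219), 84.5844955444336)
```

The box is released in the tray. Next, the case, with yaw about -5°.

{"method": "apply_moves", "body": {
  "gripper": [1,1,1,1,1,1,1,1,1,1,1,1],
  "travel": [
    [0,10,0],
    [0,22,1],
    [0,32,1],
    [0,32,1],
    [0,32,1],
    [0,32,1],
    [0,25,1],
    [3,14,0],
    [8,4,0],
    [5,0,0],
    [0,0,0],
    [0,0,0]
  ],
  "dr": [
    [-0.025,0,0],
    [-0.025,0,0],
    [-0.025,0,0],
    [0,0,0],
    [0,0,0],
    [0,0,0],
    [0,0,0],
    [0,0,0],
    [0,0,0],
    [0,0,0],
    [0,0,0],
    [0,0,0]
  ]
}}

```text
clock: 30.9
tcp_pos: [624.1, 245.3, 106.5]
tool_rot: [-0.516, -0.481, 0.526, -0.474]
contact_force: [0.4, -0.1, 0.2]
gripper_width: 88.2
```

```bash
python3 go.py 636,232.4,31; python3 - <<'E'
from h import *
shot('top','top11');shot('side','side11')
i=cv2.imread('pics/top11.png');j=cv2.imread('pics/side11.png')
cv2.imwrite('pics/crop13.png',np.hstack([cv2.resize(i[215:280,180:260],(400,325),interpolation=2),cv2.resize(j[260:400,240:412],(400,325),interpolation=2)]))
E
```

```text
t 30.9 p [624.1 245.3 106.5] yaw -5.0 xax [-0.017 -0.002 -1.   ] w 88.2 F [ 0.4 -0.1  0.2] j6 0.28
636,232.4,31 -> tool [75.3 14.2 11.5]
level dr [-0.     0.004  0.017]
```

View pics/crop13.png

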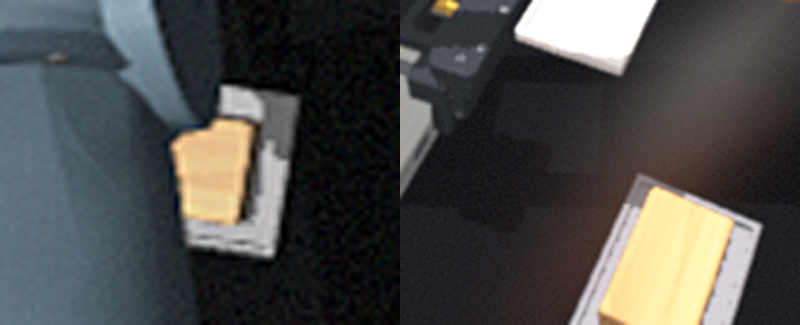

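The box lies flat inside the tray with a margin all round. Aligning over the case and descending.

{"method": "apply_moves", "body": {
  "gripper": [1,1,1,1,1,1,1,1],
  "travel": [
    [2,4,3],
    [6,5,4],
    [10,4,3],
    [10,0,0],
    [8,0,0],
    [4,0,0],
    [0,0,0],
    [0,0,0]
  ],
  "dr": [
    [0,0.002,0.008],
    [0,0.002,0.007],
    [0,0,0],
    [0,0,0],
    [0,0,0],
    [0,0,0],
    [0,0,0],
    [0,0,0]
  ]
}}

```text
clock: 31.8
tcp_pos: [636.5, 233.4, 63.2]
tool_rot: [0.521, 0.478, -0.521, 0.478]
contact_force: [-0.2, -0.5, 0.8]
gripper_width: 88.0
```

```bash
python3 go.py 636,232.4,31
```

```text
t 31.8 p [636.5 233.4  63.2] yaw -5.0 xax [ 0.     0.001 -1.   ] w 88.0 F [-0.2 -0.5  0.8] j6 0.26
636,232.4,31 -> tool [32.2 -0.5  1.1]
level dr [-0.    -0.001 -0.   ]
```

{"method": "apply_moves", "body": {
  "gripper": [1,1,1,1,1,1,1],
  "travel": [
    [3,0,1],
    [7,0,0],
    [8,0,0],
    [7,0,0],
    [4,0,0],
    [1,0,0],
    [0,0,0]
  ],
  "dr": [
    [0,0,0],
    [0,0,0],
    [0,0,0],
    [0,0,0],
    [0,0,0],
    [0,0,0],
    [0,0,0]
  ]
}}

```text
clock: 32.5
tcp_pos: [636.7, 232.8, 31.0]
tool_rot: [0.522, 0.478, -0.521, 0.478]
contact_force: [-0.4, 0.3, -0.3]
gripper_width: 87.8
```

```bash
python3 go.py 636,232.4,31
```

```text
t 32.5 p [636.7 232.8  31. ] yaw -5.0 xax [ 0.001  0.001 -1.   ] w 87.8 F [-0.4  0.3 -0.3] j6 0.26
636,232.4,31 -> tool [ 0.  -0.6  0.4]
level dr [ 0.    -0.001 -0.001]
```

{"method": "apply_moves", "body": {
  "gripper": [0,0,0,0,0,0,0,0,0,0,0,0],
  "travel": [
    [0,0,0],
    [0,0,0],
    [0,0,0],
    [0,0,0],
    [0,0,0],
    [0,0,0],
    [0,0,0],
    [-4,0,0],
    [-10,0,0],
    [-12,0,0],
    [-6,0,0],
    [0,0,0]
  ],
  "dr": [
    [0,0,0],
    [0,0,0],
    [0,0,0],
    [0,0,0],
    [0,0,0],
    [0,0,0],
    [0,0,0],
    [0,0,0],
    [0,0,0],
    [0,0,0],
    [0,0,0],
    [0,0,0]
  ]
}}

```text
clock: 33.7
tcp_pos: [635.9, 232.7, 65.5]
tool_rot: [0.521, 0.478, -0.521, 0.478]
contact_force: [-0.1, -0.4, -4.1]
gripper_width: 57.2
```

```bash
python3 go.py 522.5,18.7,75; python3 - <<'E'
from h import *
shot('side','side12')
cv2.imwrite('pics/crop14.png',cv2.resize(cv2.imread('pics/side12.png')[220:400,140:320],(450,450),interpolation=2))
E
```

```text
t 33.7 p [635.9 232.7  65.5] yaw -4.9 xax [-0.001  0.001 -1.   ] w 57.2 F [-0.1 -0.4 -4.1] j6 0.26
522.5,18.7,75 -> tool [ -9.5 -94.5 223. ]
level dr [ 0.    -0.001  0.001]
```

View pics/crop14.png

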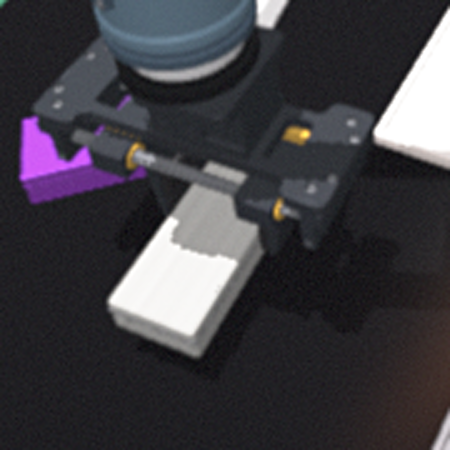

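The case is lifted level. Carrying it over the white tray.

{"method": "apply_moves", "body": {
  "gripper": [0,0,0,0,0,0,0,0,0,0,0,0,0,0],
  "travel": [
    [-8,0,0],
    [-12,-2,5],
    [-8,-6,13],
    [0,-9,21],
    [0,-11,27],
    [0,-11,27],
    [0,-11,27],
    [0,-11,27],
    [0,-11,27],
    [0,-10,22],
    [0,-5,12],
    [0,-2,5],
    [0,0,0],
    [0,0,0]
  ],
  "dr": [
    [0,0,0],
    [0,0,0],
    [0.018,0,0],
    [0.018,0,0],
    [0,0,0],
    [0,0,0],
    [0,0,0],
    [0,0,0],
    [0,0,0],
    [0,0,0],
    [0,0,0],
    [0,0,0],
    [0,0,0],
    [0,0,0]
  ]
}}

```text
clock: 35.15
tcp_pos: [519.8, 23.1, 103.8]
tool_rot: [0.532, 0.466, -0.527, 0.471]
contact_force: [0.5, -0.9, -3.3]
gripper_width: 57.6
```

```bash
python3 go.py 522.3,18.8,60
```

```text
t 35.1 p [519.8  23.1 103.8] yaw -7.0 xax [ 0.009 -0.    -1.   ] w 57.6 F [ 0.5 -0.9 -3.3] j6 -0.06
522.3,18.8,60 -> tool [43.8  2.6  4. ]
level dr [ 0.    -0.001 -0.009]
```

{"method": "apply_moves", "body": {
  "gripper": [0,0,0,0,0,0,0,0],
  "travel": [
    [3,1,2],
    [8,1,2],
    [12,0,0],
    [12,0,0],
    [9,0,0],
    [4,0,0],
    [0,0,0],
    [0,0,0]
  ],
  "dr": [
    [0,0,-0.005],
    [0,0,-0.004],
    [0,0,0],
    [0,0,0],
    [0,0,0],
    [0,0,0],
    [0,0,0],
    [0,0,0]
  ]
}}

```text
clock: 35.95
tcp_pos: [521.4, 21.3, 49.4]
tool_rot: [-0.528, -0.471, 0.529, -0.468]
contact_force: [0.5, 0.9, -2.6]
gripper_width: 57.8
```

```bash
python3 go.py 522.3,18.8,36
```

```text
t 36.0 p [521.4  21.3  49.4] yaw -6.8 xax [-0.003  0.002 -1.   ] w 57.8 F [ 0.5  0.9 -2.6] j6 -0.07
522.3,18.8,36 -> tool [13.4  1.2  2.4]
level dr [-0.    -0.002  0.004]
```

{"method": "apply_moves", "body": {
  "gripper": [0,0,0,0,0,0,0],
  "travel": [
    [2,1,1],
    [4,0,1],
    [4,0,0],
    [2,0,0],
    [1,0,0],
    [0,0,0],
    [0,0,0]
  ],
  "dr": [
    [0,-0.001,0.003],
    [0,0,0],
    [0,0,0],
    [0,0,0],
    [0,0,0],
    [0,0,0],
    [0,0,0]
  ]
}}

```text
clock: 36.65
tcp_pos: [523.4, 18.7, 36.7]
tool_rot: [0.53, 0.469, -0.528, 0.47]
contact_force: [-0.7, -0.5, -3.0]
gripper_width: 57.7
```

```bash
python3 go.py 522.3,18.8,35.2
```

```text
t 36.6 p [523.4  18.7  36.7] yaw -6.8 xax [ 0.003  0.    -1.   ] w 57.7 F [-0.7 -0.5 -3. ] j6 -0.07
522.3,18.8,35.2 -> tool [ 1.5 -1.2  0. ]
level dr [-0.    -0.    -0.003]
```

{"method": "apply_moves", "body": {
  "gripper": [0,0,0,0.7,0.75,0.85,0.95,1,1,1,1,1,1,1,1,1],
  "travel": [
    [1,0,0],
    [0.5,0,0],
    [0,0,0],
    [0,0,0],
    [0,0,0],
    [0,0,0],
    [0,0,0],
    [0,0,0],
    [-5,0,0],
    [-15,0,0],
    [-25,0,0],
    [-35,0,0],
    [-35,0,0],
    [-25,0,0],
    [-10,0,0],
    [0,0,0]
  ],
  "dr": [
    [0,0,0],
    [0,0,0],
    [0,0,0],
    [0,0,0],
    [0,0,0],
    [0,0,0],
    [0,0,0],
    [0,0,0],
    [0,0,0],
    [0,0,0],
    [0,0,0],
    [0,0,0],
    [0,0,0],
    [0,0,0],
    [0,0,0],
    [0,0,0]
  ]
}}

```text
clock: 38.25
tcp_pos: [523.6, 18.6, 193.6]
tool_rot: [0.53, 0.468, -0.528, 0.471]
contact_force: [0.3, 0.7, -0.9]
gripper_width: 88.3
```

```bash
python3 go.py; python3 - <<'E'
from h import *
shot('side','side13')
cv2.imwrite('pics/crop15.png',cv2.resize(cv2.imread('pics/side13.png')[130:400,200:460],(572,594),interpolation=2))
E
```

```text
t 38.2 p [523.6  18.6 193.6] yaw -6.8 xax [ 0.006 -0.    -1.   ] w 88.3 F [ 0.3  0.7 -0.9] j6 -0.07
level dr [-0.    -0.    -0.006]
```

The viewer's limit is reached, so I'll do the last check by numbers, with the arm moved aside for the top camera.

{"method": "apply_moves", "body": {
  "gripper": [1,1,1,1,1,1,1,1,1,1,1],
  "travel": [
    [-5,0,-10],
    [-5,0,-30],
    [0,0,-40],
    [0,0,-40],
    [0,0,-40],
    [0,0,-40],
    [0,0,-40],
    [0,0,-40],
    [0,0,-20],
    [0,0,0],
    [0,0,0]
  ],
  "dr": [
    [0,0,0],
    [0,0,0],
    [0,0,0],
    [0,0,0],
    [0,0,0],
    [0,0,0],
    [0,0,0],
    [0,0,0],
    [0,0,0],
    [0,0,0],
    [0,0,0]
  ]
}}

```text
clock: 39.4
tcp_pos: [550.4, 332.3, 184.1]
tool_rot: [-0.522, -0.473, 0.537, -0.464]
contact_force: [0.0, 0.1, 0.1]
gripper_width: 88.1
```

```bash
python3 go.py; python3 - <<'E'
from h import *
for n in('top','side'):
  shot(n,n+'14')
  for q,z in(('case_center',18),('instrument_tray',0),('slide_box_center',19),('tin_center',39),('cup_center',17),('bottle',0),('tub',0)):
    for d in spot_point(n,q)[:2]: print(n,q,round(d['conf'],2),np.round(at_z(n,d['point'][1]*640,d['point'][0]*400,z)[:2],1))
i=cv2.imread('pics/top14.png');g=i.min(2)
c=g[180:238:3,262:352:5];print(c)
E
```

```text
t 39.4 p [550.4 332.3 184.1] yaw -7.0 xax [-0.025 -0.004 -1.   ] w 88.1 F [0.  0.1 0.1] j6 0.48
level dr [0.    0.007 0.024]
top case_center 0.7 [522.2  24.1]
top case_center 0.51 [429.2 265.5]
top instrument_tray 0.64 [421.4 275.1]
top instrument_tray 0.62 [529.5  21.1]
top slide_box_center 0.75 [776.1 198. ]
top slide_box_center 0.61 [424.5 277.8]
top tin_center 0.63 [ 431.3 -257.5]
top tin_center 0.16 [723.9   7.8]
top cup_center 0.47 [ 637.2 -240.9]
top cup_center 0.41 [ 423.  -260.5]
top bottle 0.55 [375.9 -10.9]
top tub 0.58 [733.3   7.8]
top tub 0.15 [372.   -8.4]
side case_center 0.7 [518.   17.8]
side slide_box_center 0.95 [425.7 271.3]
side tin_center 0.53 [ 428.7 -252.7]
side tin_center 0.46 [ 608.5 -200.9]
side cup_center 0.78 [ 621.7 -241. ]
side bottle 0.78 [373.1 -11. ]
[[ 12  17  20  18   9  17   5  12  22   4  19  15  17  12  15  17  14  23]
 [ 17  16   9  19   4  17   6  22  13  20  16  17  16  18   8  20  19  23]
 [ 14   5  18  20  17  21  15  18  20   7  17  21  18  21  22  18  12   8]
 [ 13  22  13 183  39   0   4  11  12   9  11  21   9  18  16  16  11  26]
 [ 2
[... 496 characters left out ...]
226 227 231 202 229  14]
 [  7  24 192 216 233 233 234 232 230 229 228 228 229 226 227 189 230  14]
 [ 21  14 226 217 161 200 236 234 231 230 229 231 229 229 226 149 240  12]
 [ 19  27 235 236 238 238 243 222 215 180 173 227 232 229 227 177 255  19]
 [ 20  14 184 233 253 222 240 239 239 238 238 243 243 212 192 198 241  17]
 [ 29   7  16   8   4   0  70 178 210 252 237 242 240 237 238 238 195  15]
 [ 24  11  26  21  21  15  23  19  10   5   0  31 129 183 253 249 156  15]
 [ 18  19  17  12  18  14  24  23  16   9  19   7  20   0  13   1   0  18]
 [ 14  12   9  19  14  14  16  19  12  21  16  16  12  16  18  10  17  10]
 [ 10  14  20   5  17  23  18  16  23   0  11  15  19   9  19  15  21  11]]
```

Every piece checks out near its target, and the case lies inside the tray rim on all sides. Handing in.

```bash
python3 -c "
from rig import arm
print(arm.hand_in())"
```

```text
the job is handed in; nothing more can be done
None
```

I took the pile apart from the top, one piece at a time: cup into the cork ring, tin onto the balance pan, wooden slide box into the grey tray, steel case into the white tray. I handed in at about 40 s of the 118 s; no verdict is reported at hand-in.

- **Cup and tin:** enlarged top and side crops showed the cup upright and centred in the ring. The tin lay flat on the pan, about 3 mm off in the top view; one side-view reading suggested about 6 mm (limit 15 mm).
- **Slide box:** a crop showed it flat in the grey tray, with the tray visible on all four sides.
- **Case:** the 16-picture viewing limit was used up, so I checked its final placing only by numbers. It was released at about (523.5, 18.7) mm against a tray centre of about (522.4, 18.7) mm. The top picture's brightness values are consistent with it lying inside the rim, but nothing checked directly that it lies flat.
- **Disagreements:** the network's last readings scattered by up to about 10 mm from my outline measurements. For example, it put the tin at (431, -257) from the top camera against a release at (421, -256), and the cup at x = 637 (top) and x = 622 (side). I trusted the outline fits and the measured arm poses.
- **Bystanders:** the bottle's last readings were within 6 mm of its first ones, and the tub's top reading was about 8 mm from its first; the side camera did not report the tub. I saw no sign that either was touched. The purple look-alike was left alone.

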